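# Fetch the ink pad from behind the jar and the stamp

### The arm

A 6-joint arm with a two-finger parallel gripper is mounted at the origin on a cart in front of the work surface, level with it; the furniture and walls round the work are solid. World frame = base frame: x ahead of the robot, y to its left, z up, the work surface at z = 0. Lengths are in m, angles in degrees, forces in N, time in s.
With the tool pointing down it reaches from about 0.4 to 0.825 m from the base axis. Payload 7 kg.
Tool frame: the origin (TCP) lies on the centre line of the jaws, within the pads' length; the fingertips stand 19 mm ahead of it and the grasp point (between the pads) is the TCP; z points along the fingers, y is the line along which they close (so a half turn about z gives the same grasp; the last joint's range is limited). The gripper opens to 88 mm and grips with 3 to 60 N. Pads are 19 mm wide; open, the fingers measure 130 mm over their backs; the gripper's body (78 mm by 193 mm) begins 47 mm behind the grasp point.
Start: joints at [-60.499, 20.546, 0.682, 0, -70.136, -16.507], TCP at [0.152, -0.658, 0.246] pointing down, gripper open.
Joint ranges: [-176.03, 176.03], [-82.01, 121.73], [-58.28, 71.71], [-173.87, 95.51], [-174.79, -0.11], [-173.66, 173.66]. Speed limits (degrees/s): [136.94, 136.94, 172.46, 180, 180, 180].

### API

Orientations are given as [roll, pitch, yaw] about the fixed x, y, z axes, in that order (R = Rz(yaw) Ry(pitch) Rx(roll)).
In Python, from plant import get_state, capture, close_job gives the robot as it stands.
- The arm moves only by the tool apply_moves, never from a script. Its argument "targets" is a list of rows, each a list of 7 numbers: the opening, from 0 (shut) to 1 (fully open), then the shift along the tool's x, y, z normalised to -1 to 1, where 1 is 1000 mm, then the turn, a rotation vector about the tool's x, y, z normalised to -1 to 1, where 1 is 90 degrees. In form: [[claw, tx, ty, tz, ax, ay, az], ...]. A call has 1 to 20 rows; each row shifts and turns the commanded pose from where the row before left it, along the tool's axes as they then stand; what a row does not reach is not made up. A row lasts 1/12 s, in which the tool goes at most 41.7 mm and 7.16 degrees, less where a joint would pass 70% of its speed; a pose out of reach is approached as far as the arm can. A call with a number of a shift or a turn outside -1 to 1 is refused whole. A call with a gripper value outside its range is refused whole. The fingers move at their own pace and stop on an object; "newtons" is the grip in N (left out, the last holds). Time passes only in rows, so rows that do not move let the fingers close. It gives the time, the measured TCP pose, the force, the opening and the grip force at its end, in the units of the state.
- get_state(): the state, without advancing time (a new reading comes with each control period).
- capture(name): name is "scene" or "side" or "wrist"; returns a dict with "frame" (400x640x3 uint8, red, green, blue), "range_z" (400x640 float32, m along the optical axis (not along the pixel's ray), 0 where there is no reading), "camera_matrix" (3x3 intrinsics, pixels), "T" (4x4, takes a point from camera to world coordinates). Camera axes: x right, y down, z forward; pixel columns grow to the right and rows downward; lengths in m; the calibration is good to about 2 mm. A picture is of the moment at which its call begins.
- close_job(): hands the job in; it is judged then, once.
The state is a dict: "time_s": time; "joints": joint angles; "qd": joint speeds; "joint_torque": joint torques, N m; "tcp_pos": TCP position; "eef_rot": TCP orientation; "contact_force": force on the tool from outside, world axes, zero at the start; "moment": the same for the moment, N m; "gripper_width": finger opening in m; "gripper_force": force on a finger pad.
Only numpy, scipy, OpenCV 4.12 (cv2) and the standard library are available. Lean on these libraries where they do the work, as an engineer would, in place of code of your own. Each camera call takes 0.05 s, during which the arm holds its last target. There are 200 camera calls.

### The job

The black ink pad lies at the back of the beech tray, hemmed in by the candle jar and the knob-handled stamp that stand in front of it. Stand both of them upright on the grey slate for the time being, and once both are there lay the ink pad flat inside the white outline on the green mat, square with it. Then put the jar and the stamp back upright in the tray, each exactly where it stood, and leave the small square stamp and the tin undisturbed.

Things in the scene. Friction and masses are not known exactly. Their poses are not given: they have to be found in the camera images.
- ink_pad_center (a point): Ink pad in a flat black rectangular case, 57 x 80 x 14 mm (its own x, y, z), 60 g, lying in the rear of the tray with its long sides facing the tray's front and back; only its 57 mm width fits a gripper. Point: its centre, 7 mm above its underside.
- jar_center (a point): Candle jar, dark brown glass (nearly black) with a kraft-coloured label and a black screw lid (lid fixed), round, 57 mm in diameter, 63 mm high, 0.13 to 0.25 kg. Stands upright in the front of the tray, on the left or the right. Point: its centre, 31.5 mm above its foot.
- knob_stamp_center (a point): Turned beech stamp with a round knob handle: square-edged foot 35 x 43 mm (its x, y) and 21 mm high, above it a waist 24 mm thick from 21 to 40 mm, then a round knob 30 mm thick up to 74 mm; 35 to 65 g. Stands upright in the front of the tray beside the jar, about 62 mm from it centre to centre, its 43 mm side running front to back of the tray. Point: its centre, 37 mm above its foot.
- stamp_tray: Low beech tray fixed to the table, 180 (x) x 150 (y) mm outside, lined with pale felt; its floor is 4 mm above the table and its rim 10 mm above the table, 6 mm thick. Origin: centre of its underside; its -x side is the front, towards the robot. Jar and knob stamp stand side by side 45 mm in front of its centre, each about 31 mm left or right of its middle line; the ink pad lies 18 mm behind its centre, only 6 mm behind the jar.
- slate: Grey slate slab fixed to the table, empty at the start, 95 (x) x 150 (y) x 6 mm. Origin: centre of its underside. The side area: jar and knob stamp fit side by side along its 150 mm length.
- outline (a point): Centre, on the top face, of the white outline 70 x 94 mm (x, y) on the green stamping mat, where the ink pad belongs (pad's long side along the outline's long side, either way round). The mat is fixed, 95 (x) x 160 (y) x 3 mm; the outline's centre lies 28 mm to the -y side of the mat's centre. Axes as the mat's.
- square_stamp_center (a point): Bystander: small square wooden block stamp, 34 x 34 x 24 mm, loose on the green mat, 80 mm from the outline's centre on its +y side. Point: its centre. Leave it alone.
- tin_center (a point): Bystander: small white round screw-lid tin, 39 mm in diameter, 16 mm high, loose on the table near its front edge. Point: its centre. Leave it alone.
Mind the look-alikes: they are no part of the job. Leave any turquoise look-alike of the part that bears jar_center alone.

How it is judged (in metres and radians):
On the way, in this order (a step that is already met when the one before it is completed fails the run):
1. jar and knob stamp both stand upright on the slate, the ink pad still lying where it was (x of jar_center in the frame of slate between -0.045 and 0.045 m and y of jar_center in the frame of slate between -0.072 and 0.072 m and z of jar_center in the frame of slate between 0.0315 and 0.0435 m and angle between each of jar_center, knob_stamp_center's own z axis and vertical below 0.15 rad and x of knob_stamp_center in the frame of slate between -0.045 and 0.045 m and y of knob_stamp_center in the frame of slate between -0.072 and 0.072 m and z of knob_stamp_center in the frame of slate between 0.037 and 0.049 m and distance of ink_pad_center from where it was at the start of the episode below 0.03 m), for 0.2 s.
2. the ink pad lies in the outline while jar and knob stamp still stand on the slate (x of jar_center in the frame of slate between -0.045 and 0.045 m and y of jar_center in the frame of slate between -0.072 and 0.072 m and z of jar_center in the frame of slate between 0.0315 and 0.0435 m and angle between each of jar_center, knob_stamp_center's own z axis and vertical below 0.15 rad and x of knob_stamp_center in the frame of slate between -0.045 and 0.045 m and y of knob_stamp_center in the frame of slate between -0.072 and 0.072 m and z of knob_stamp_center in the frame of slate between 0.037 and 0.049 m and horizontal distance between ink_pad_center and outline below 0.015 m and z of ink_pad_center in the frame of outline below 0.012 m and angle between ink_pad_center's own z axis and vertical below 0.1 rad and angle between the y axis of ink_pad_center and the y axis of outline, either way round below 0.26 rad), for 0.2 s.
At the end, for the whole second after the job is handed in: Jar and knob stamp stand upright in the tray, each within 15 mm of where it stood at the start; the ink pad lies flat with its centre within 15 mm of the outline's centre and its long side within 15 degrees of the outline's; square stamp and tin are within 20 mm of where they were (distance of each of jar_center, knob_stamp_center from where it was at the start of the episode below 0.015 m and angle between each of jar_center, knob_stamp_center's own z axis and vertical below 0.12 rad and horizontal distance between ink_pad_center and outline below 0.015 m and z of ink_pad_center in the frame of outline below 0.012 m and angle between ink_pad_center's own z axis and vertical below 0.1 rad and angle between the y axis of ink_pad_center and the y axis of outline, either way round below 0.26 rad and distance of each of square_stamp_center, tin_center from where it was at the start of the episode below 0.02 m); the robot touches nothing.
It fails at once if the square stamp or the tin is shoved more than 20 mm (distance of any of square_stamp_center, tin_center from where it was at the start of the episode above 0.02 m).
It also fails if it takes over 128 s, if anything falls off the work surface, if the arm or the gripper's body presses on something with over 40 N, if the wrist force passes 120 N, or if a joint passes its speed limit or range.

## Working session

There is one attempt and no reset: what is moved stays moved. The work goes in short steps, Python scripts to look and compute and a tool call to move; the robot and the scene stay as the last step left them, time stands still between calls to the robot, and variables do not carry over. Pictures are saved under pics/ and viewed, at most 14 in all, crops included, and the job is handed in when it is done.

Besides the shell and the picture viewer there is one more tool, called after "Call:" in YAML: its name, and indented under it one key for each argument. apply_moves: Moves the arm, as the interface text tells. Scaled input: -1 to 1 covers 1000 mm each way for a shift and 90 degrees each way for a turn. Its arguments: {"type":"object","properties":{"targets":{"type":"array","items":{"type":"array","items":{"type":"number"}}},"newtons":{"type":"number"}},"required":["targets"]}

```bash
mkdir -p pics; cat > h.py <<'E'
import numpy as np, cv2
from plant import get_state, capture, close_job
def cloud(c):
    z=c["range_z"]; K=c["camera_matrix"]; v,u=np.mgrid[:z.shape[0],:z.shape[1]]
    p=np.stack([(u-K[0,2])/K[0,0]*z,(v-K[1,2])/K[1,1]*z,z],-1)
    w=p@c["T"][:3,:3].T+c["T"][:3,3]; w[z<=0]=np.nan; return w
E
python3 - <<'E'
from h import *
for n in("scene","side"):
    c=capture(n); cv2.imwrite(f"pics/{n}0.png",c["frame"][...,::-1]); np.savez(f"{n}0.npz",**c)
    print(n,c["T"].round(3).tolist(),c["camera_matrix"].round(0).tolist())
print(get_state())
E
```

```text
scene [[-0.846, -0.412, 0.338, 0.198], [-0.533, 0.655, -0.536, 0.58], [-0.001, -0.633, -0.774, 0.773], [0.0, 0.0, 0.0, 1.0]] [[416.0, 0.0, 313.0], [0.0, 416.0, 201.0], [0.0, 0.0, 1.0]]
side [[-0.998, -0.045, 0.048, 0.434], [-0.064, 0.46, -0.886, 0.972], [0.018, -0.887, -0.462, 0.5], [0.0, 0.0, 0.0, 1.0]] [[444.0, 0.0, 319.0], [0.0, 444.0, 204.0], [0.0, 0.0, 1.0]]
{'time_s': 0.1, 'joints': array([-6.04990880e+01,  2.05880399e+01,  6.40039089e-01, -1.75511979e-02,
       -7.01342418e+01, -1.65081836e+01]), 'qd': array([ 0.00053645,  0.04021404,  0.26304664,  0.03215311,  0.03495743,
       -0.0296788 ]), 'joint_torque': array([-1.98648115e-03, -5.84163487e+01,  2.93751991e+01,  7.01554030e+00,
        1.01614633e-02, -5.27913073e-05]), 'tcp_pos': array([ 0.15166593, -0.65733972,  0.24471664]), 'eef_rot': array([ 1.79916459e+02, -7.55156898e-03, -1.67013242e+02]), 'contact_force': array([-0.01983862,  0.39751743, -0.07145754]), 'moment': array([0.09125988, 0.03572708, 0.03407554]), 'gripper_force': 0.0, 'gripper_width': 0.08771493135818464}
```

View pics/scene0.png

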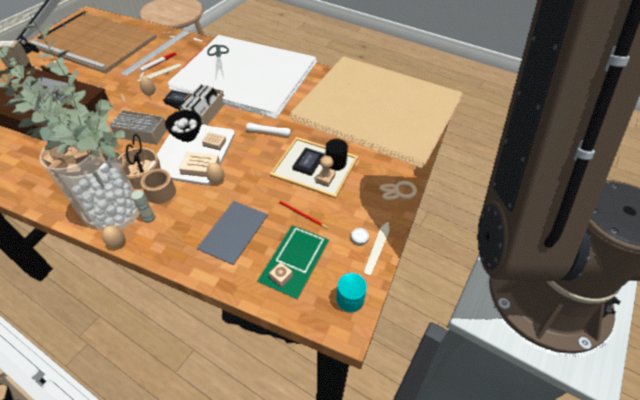

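View pics/side0.png

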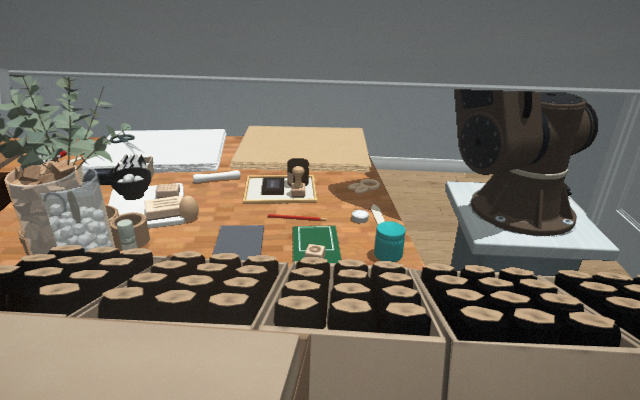

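The scene view shows the tray at (315,165). In it are the black jar at (337,152), the knob stamp at (326,170) and the ink pad at (307,160). The slate is at (233,232), the mat at (295,260) with its outline at (300,249), the square stamp at (281,272) and the tin at (360,236).

Possible confusions:
- **Jar:** turquoise jar (351,292), black bowl (184,124).
- **Pad:** black case (177,99), slate (233,232).
- **Knob stamp:** wooden stamps (200,163) and (214,140), egg (215,173).

I choose the ones in the tray and will check them in a close crop.

```bash
cat > m.py <<'E'
from h import *
c=dict(np.load("scene0.npz")); w=cloud(c); f=c["frame"]; hsv=cv2.cvtColor(f,cv2.COLOR_RGB2HSV)
def plane(uv,z):
    K=c["camera_matrix"];d=np.c_[(uv[:,0]-K[0,2])/K[0,0],(uv[:,1]-K[1,2])/K[1,1],np.ones(len(uv))]@c["T"][:3,:3].T
    o=c["T"][:3,3]; return o+d*((z-o[2])/d[:,2])[:,None]
def rect(mask,box,z,name):
    m=np.zeros(mask.shape,np.uint8);x0,y0,x1,y1=box;m[y0:y1,x0:x1]=mask[y0:y1,x0:x1]
    m=cv2.morphologyEx(m,cv2.MORPH_OPEN,np.ones((2,2)))
    cs,_=cv2.findContours(m,cv2.RETR_EXTERNAL,cv2.CHAIN_APPROX_NONE)
    k=max(cs,key=cv2.contourArea)[:,0].astype(float)
    p=plane(k,z)[:,:2]; r=cv2.minAreaRect((p*1000).astype(np.float32)); zz=np.nanmedian(w[m>0][:,2])
    print(name,np.round(r[0],1),np.round(r[1],1),round(r[2],1),"z med",zz.round(4),"cornerpx",k.mean(0).round(0))
    return p
H,S,V=hsv[...,0],hsv[...,1],hsv[...,2]
rect(((S<90)&(V<130)).astype(np.uint8),(190,195,275,270),.006,"slate")
rect(((H>60)&(H<90)&(S>120)).astype(np.uint8),(255,215,335,305),.003,"mat")
rect(((S<70)&(V>140)).astype(np.uint8),(270,222,328,276),.003,"outline")
rect((V<75).astype(np.uint8),(290,145,321,175),.018,"pad")
rect(((S<60)&(V>150)).astype(np.uint8),(345,222,375,248),.012,"tin")
# points by height
x0,y0,x1,y1=265,130,365,200
P=w[y0:y1,x0:x1].reshape(-1,3); 
for n,lo,hi,in [("jar top",.063,.072),("stamp/jar >.072",.073,.09),("rim",.008,.0115)]:
    q=P[(P[:,2]>lo)&(P[:,2]<hi)]; print(n,len(q)); 
    if len(q): print(cv2.minAreaRect((q[:,:2]*1000).astype(np.float32)),q.mean(0).round(3))
cr=cv2.resize(f[125:305,220:380],None,fx=3.3,fy=3.3,interpolation=cv2.INTER_CUBIC); cv2.imwrite("pics/crop0.png",cr[...,::-1])
E
python3 m.py
```

```text
slate [668.1 186.1] [68.6 40.1] 71.4 z med 0.0057 cornerpx [234. 215.]
mat [483.6 178.8] [60.3 84.1] 6.8 z med 0.0031 cornerpx [301. 251.]
outline [467.4 199.9] [143.1  61.7] 63.7 z med 0.004 cornerpx [299. 262.]
pad [604.9 -43.5] [53.6 80.4] 6.7 z med 0.0174 cornerpx [308. 163.]
tin [388.5  82.7] [38.2 37.4] 32.2 z med 0.0156 cornerpx [361. 236.]
jar top 331
((552.8269653320312, -64.74070739746094), (104.40912628173828, 54.634315490722656), 85.94984436035156) [ 0.55  -0.08   0.067]
stamp/jar >.072 75
((544.3466796875, -26.414337158203125), (25.418455123901367, 24.74686050415039), 66.2902603149414) [ 0.543 -0.025  0.076]
rim 449
((637.888427734375, -74.79872131347656), (263.8399353027344, 211.35597229003906), 7.58032751083374) [ 0.597 -0.046  0.01 ]
```

View pics/crop0.png

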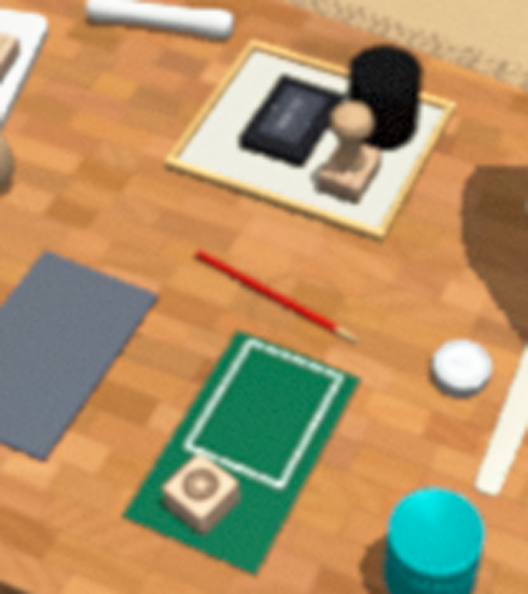

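The crop confirms the choice: black jar at crop (385,95), knob stamp at (350,150) and pad at (292,118), all in the tray. Next I get slate and outline from their corners and check for tall obstacles.

```bash
cat > m2.py <<'E'
import io,contextlib
with contextlib.redirect_stdout(io.StringIO()):
    from m import *
cr=lambda a:np.array(a)/3.3+[220,125]-.35
def q(a,z,n):
    p=plane(cr(a),z)[:,:2]*1000; c0=p.mean(0); e=[np.linalg.norm(p[i]-p[(i+1)%4]) for i in range(4)]
    ang=[np.degrees(np.arctan2(*(p[i]-p[(i+1)%4])[::-1])) for i in range(4)]
    print(n,c0.round(1),np.round(e,1),np.round(ang,1))
q([(250,341),(342,377),(280,485),(190,446)],.003,"outline")
q([(237,333),(360,379),(257,573),(125,517)],.003,"mat")
q([(252,40),(456,104),(381,238),(166,162)],.010,"tray")
p=plane(cr([(47,252),(158,297),(42,458)]),.006)[:,:2]*1000; print("slate",p.round(1),((p[1]+p[2])/2).round(1))
P=w.reshape(-1,3);P=P[~np.isnan(P[:,0])]
for lo,hi in [(.03,.1),(.1,.25),(.25,.5)]:
    s=P[(P[:,2]>lo)&(P[:,2]<hi)&(P[:,0]>.3)&(P[:,0]<1.0)&(abs(P[:,1])<.5)]
    h,_,_=np.histogram2d(s[:,0],s[:,1],[np.arange(.3,1.01,.05),np.arange(-.5,.51,.05)])
    print(lo); [print(round(.3+.05*i,2),"".join('#' if v>3 else '.' for v in r)) for i,r in enumerate(h)]
E
python3 m2.py
```

```text
outline [486.  177.7] [69.6 92.1 65.5 91.3] [   6.8  -84.  -173.8   98.5]
mat [481.9 206.7] [ 92.4 156.3  91.8 156.2] [   7.8  -82.8 -172.3   97.5]
tray [591.9 -49.9] [178.9 151.4 177.4 150.1] [   7.5  -82.6 -172.9   97.9]
slate [[692.9 150.5]
 [600.9 140.9]
 [586.9 286. ]] [593.9 213.5]
0.03
0.3 .............###....
0.35 ..............#.....
0.4 ....................
0.45 ...............#....
0.5 .......###..........
0.55 .......###..........
0.6 ....................
0.65 ....................
0.7 ....................
0.75 ......#....##.......
0.8 .#######..########..
0.85 .#######..########..
0.9 .###########.##..#..
0.95 .##############.....
0.1
0.3 ....................
0.35 ....................
0.4 ....................
0.45 ....................
0.5 ....................
0.55 ....................
0.6 ....................
0.65 ....................
0.7 ....................
0.75 ....................
0.8 ...............##...
0.85 ...............###..
0.9 .............#####..
0.95 .............#.###..
0.25
0.3 ....................
0.35 ....................
0.4 ....................
0.45 ....................
0.5 ....................
0.55 ....................
0.6 ....................
0.65 ....................
0.7 ....................
0.75 ...............##...
0.8 ...............###..
0.85 ...............###..
0.9 ...............###..
0.95 ...............###..
```

Call:
apply_moves:
  targets:
    - [1,0,0,0,0,0,-0.0775]
    - [1,0,0,0,0,0,-0.0775]
    - [1,0,0,0,0,0,-0.0775]
    - [1,0,0,0,0,0,-0.0775]
    - [1,0,0,0,0,0,-0.0775]
    - [1,0,0,0,0,0,-0.0775]
    - [1,0,0,0,0,0,-0.0775]
    - [1,0,0,0,0,0,-0.0775]
    - [1,0,0,0,0,0,-0.0775]
    - [1,0,0,0,0,0,-0.0775]
    - [1,0,0,0,0,0,-0.0775]
    - [1,0,0,0,0,0,-0.0775]

```text
time_s: 1.1
tcp_pos: [0.1517, -0.6574, 0.245]
eef_rot: [180.0, 0.1, -83.0]
contact_force: [0.5, 0.2, 0.6]
gripper_width: 0.0879
gripper_force: 0.0
```

Call:
apply_moves:
  targets:
    - [1,-0.0304,-0.026,-0.003,0,0,0]
    - [1,-0.0304,-0.026,-0.003,0,0,0]
    - [1,-0.0304,-0.026,-0.003,0,0,0]
    - [1,-0.0304,-0.026,-0.003,0,0,0]
    - [1,-0.0304,-0.026,-0.003,0,0,0]
    - [1,-0.0304,-0.026,-0.003,0,0,0]
    - [1,-0.0304,-0.026,-0.003,0,0,0]
    - [1,-0.0304,-0.026,-0.003,0,0,0]
    - [1,-0.0304,-0.026,-0.003,0,0,0]
    - [1,-0.0304,-0.026,-0.003,0,0,0]
    - [1,-0.0304,-0.026,-0.003,0,0,0]
    - [1,-0.0304,-0.026,-0.003,0,0,0]
    - [1,-0.0304,-0.026,-0.003,0,0,0]
    - [1,-0.0304,-0.026,-0.003,0,0,0]
    - [1,-0.0304,-0.026,-0.003,0,0,0]
    - [1,-0.0304,-0.026,-0.003,0,0,0]
    - [1,-0.0304,-0.026,-0.003,0,0,0]
    - [1,-0.0304,-0.026,-0.003,0,0,0]
    - [1,0,0,0,0,0,0]

```text
time_s: 2.68
tcp_pos: [0.5559, -0.055, 0.2991]
eef_rot: [-180.0, 0.0, -83.1]
contact_force: [-0.4, -1.0, -0.5]
gripper_width: 0.0877
gripper_force: 0.0
```

```bash
cat >> h.py <<'E'
def delta(x,y,z,yaw,st=None):
    "print tool-frame shift (m) and turn (unit of 90deg) from the measured pose to a tool-down target"
    s=st or get_state(); a=np.radians(s["eef_rot"][2]); d=np.array([x,y,z])-s["tcp_pos"]
    dy=(yaw-s["eef_rot"][2]+180)%360-180
    print("d",np.round([d@[np.cos(a),np.sin(a),0],d@[np.sin(a),-np.cos(a),0],-d[2]],4),"az",round(-dy/90,4),"dist",round(np.linalg.norm(d),3),"at",s["tcp_pos"].round(4),round(s["eef_rot"][2],1))
def cam(name):
    c=capture(name); return c,cloud(c),cv2.cvtColor(c["frame"],cv2.COLOR_RGB2HSV)
def rect(c,w,m,z,name):
    m=cv2.morphologyEx(m.astype(np.uint8),cv2.MORPH_OPEN,np.ones((3,3)))
    k=max(cv2.findContours(m,cv2.RETR_EXTERNAL,cv2.CHAIN_APPROX_NONE)[0],key=cv2.contourArea)[:,0].astype(float)
    p=plane(c,k,z)[:,:2]*1000; r=cv2.minAreaRect(p.astype(np.float32))
    print(name,np.round(r[0],1),np.round(r[1],1),round(r[2],1),"zmed",np.nanmedian(w[m>0][:,2]).round(4),"px",k.mean(0).round(0)); return p
def plane(c,uv,z):
    K=c["camera_matrix"];d=np.c_[(uv[:,0]-K[0,2])/K[0,0],(uv[:,1]-K[1,2])/K[1,1],np.ones(len(uv))]@c["T"][:3,:3].T
    o=c["T"][:3,3]; return o+d*((z-o[2])/d[:,2])[:,None]
E
python3 - <<'E'
from h import *
c,w,hsv=cam("wrist"); np.savez("w1.npz",**c); cv2.imwrite("pics/w1.png",c["frame"][...,::-1])
print(c["T"].round(3).tolist())
P=w.reshape(-1,3)
for n,lo,hi in [("jar",.062,.070),("knob",.0725,.085)]:
    s=P[(P[:,2]>lo)&(P[:,2]<hi)&(P[:,0]>.45)&(P[:,0]<.65)&(abs(P[:,1]+.05)<.1)]
    if n=="jar": s=s[s[:,1]<-.055]
    if len(s): print(n,len(s),cv2.minAreaRect((s[:,:2]*1000).astype(np.float32)),s.mean(0))
E
```

```text
[[-0.993, -0.115, -0.031, 0.564], [-0.119, 0.96, 0.253, -0.123], [0.001, 0.255, -0.967, 0.438], [0.0, 0.0, 0.0, 1.0]]
jar 1700 ((550.4129028320312, -90.79700469970703), (54.67782211303711, 55.10742950439453), 6.9542436599731445) [ 0.55070394 -0.09117188  0.06638675]
knob 370 ((544.1871948242188, -29.631914138793945), (26.01958656311035, 25.84280014038086), 7.95393180847168) [ 0.54388333 -0.03035916  0.07607276]
```

View pics/w1.png

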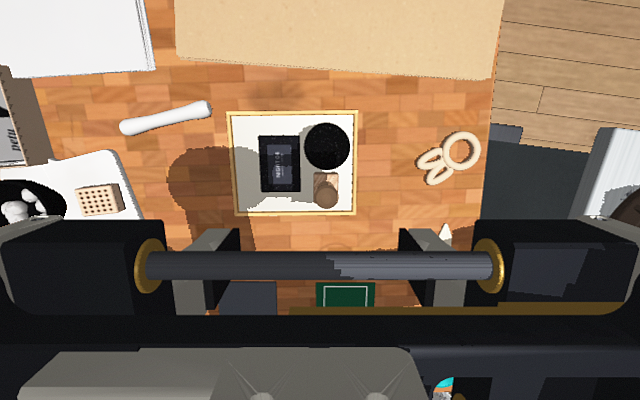

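Wrist view: jar (327,146), stamp knob (326,190), pad (280,163). The spacing is 61.5 mm, which fits the stated 62 mm. All the fixtures share a yaw of about 7°, so I keep tool yaw -83 throughout.

Call:
apply_moves:
  targets:
    - [1,0.0112,0.003,0.03,0,0,0]
    - [1,0.0112,0.003,0.03,0,0,0]
    - [1,0.0112,0.003,0.03,0,0,0]
    - [1,0,0,0.03,0,0,0]
    - [1,0,0,0.03,0,0,0]
    - [1,0,0,0.03,0,0,0]
    - [1,0,0,0.03,0,0,0]
    - [1,0,0,0.025,0,0,0]
    - [1,0,0,0.019,0,0,0]
    - [1,0,0,0,0,0,0]
    - [1,0,0,0,0,0,0]

```text
time_s: 3.65
tcp_pos: [0.5467, -0.0948, 0.0449]
eef_rot: [179.8, -0.0, -83.3]
contact_force: [0.3, -0.0, 0.4]
gripper_width: 0.0877
gripper_force: 0.0
```

Call:
apply_moves:
  newtons: 25
  targets:
    - [1,-0.0045,-0.0046,0,0,0,0]
    - [1,0,0,0,0,0,0]
    - [0,0,0,0,0,0,0]
    - [0,0,0,0,0,0,0]
    - [0,0,0,0,0,0,0]
    - [0,0,0,0,0,0,0]
    - [0,0,0,0,0,0,0]
    - [0,0,0,0,0,0,0]

```text
time_s: 4.32
tcp_pos: [0.5516, -0.0891, 0.0457]
eef_rot: [180.0, -0.0, -83.3]
contact_force: [-1.4, -0.3, 2.1]
gripper_width: 0.0567
gripper_force: 25.0
```

Call:
apply_moves:
  targets:
    - [0,0,0,-0.015,0,0,0]
    - [0,0,0,-0.025,0,0,0]
    - [0,0,0,-0.03,0,0,0]
    - [0,0,0,-0.03,0,0,0]
    - [0,-0.015,-0.0055,0,0,0,0]
    - [0,-0.03,-0.0111,0,0,0,0]
    - [0,-0.03,-0.0111,0,0,0,0]
    - [0,-0.03,-0.0111,0,0,0,0]
    - [0,-0.03,-0.0111,0,0,0,0]
    - [0,-0.03,-0.0111,0,0,0,0]
    - [0,-0.03,-0.0111,0,0,0,0]
    - [0,-0.03,-0.0111,0,0,0,0]
    - [0,-0.03,-0.0111,0,0,0,0]
    - [0,-0.03,-0.0111,0,0,0,0]
    - [0,-0.03,-0.0111,0,0,0,0]
    - [0,-0.015,-0.0055,0,0,0,0]
    - [0,0,0,0,0,0,0]
    - [0,0,0,0,0,0,0]

```text
time_s: 5.82
tcp_pos: [0.6339, 0.2535, 0.1444]
eef_rot: [179.9, -0.0, -83.2]
contact_force: [-1.1, -0.5, -0.9]
gripper_width: 0.0564
gripper_force: 25.0
```

```bash
python3 - <<'E'
from h import *
delta(.6335,.2525,.0485,-83.3)
c,w,hsv=cam("wrist"); cv2.imwrite("pics/w2.png",c["frame"][...,::-1])
c,w,hsv=cam("scene"); np.savez("s2.npz",**c); cv2.imwrite("pics/s2.png",c["frame"][100:320,150:420,::-1].repeat(2,0).repeat(2,1))
E
```

```text
d [0.0009 0.0005 0.0959] az 0.0007 dist 0.096 at [0.6339 0.2535 0.1444] -83.2
```

View pics/w2.png

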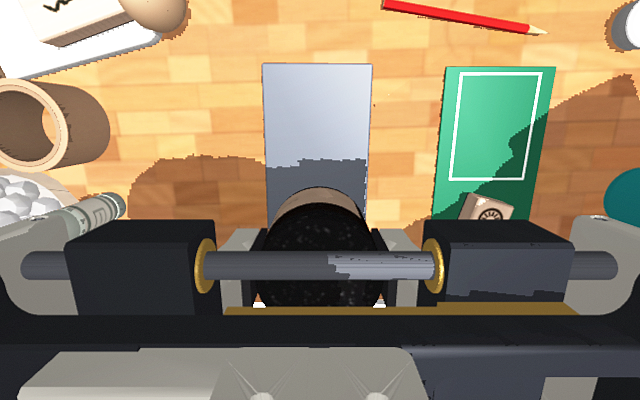

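Wrist view: the jar at (320,250) is upright and centred over the slate. The outline is at about (495,125). Now I lower the jar.

Call:
apply_moves:
  targets:
    - [0,0.0005,0.0005,0.025,0,0,0]
    - [0,0.0005,0,0.03,0,0,0]
    - [0,0,0,0.025,0,0,0]
    - [0,0,0,0.01,0,0,0]
    - [0,0,0,0.005,0,0,0]
    - [0,0,0,0,0,0,0]
    - [0,0,0,0,0,0,0]

```text
time_s: 6.5
tcp_pos: [0.635, 0.2518, 0.0519]
eef_rot: [-179.9, 0.0, -83.3]
contact_force: [0.9, 0.5, -1.3]
gripper_width: 0.0567
gripper_force: 25.0
```

Call:
apply_moves:
  targets:
    - [0,0,0,0.002,0,0,0]
    - [0,0,0,0.0015,0,0,0]
    - [0,0,0,0,0,0,0]

```text
time_s: 6.75
tcp_pos: [0.6344, 0.2521, 0.0478]
eef_rot: [-179.9, 0.0, -83.3]
contact_force: [-0.5, -0.9, -1.7]
gripper_width: 0.0566
gripper_force: 25.0
```

Call:
apply_moves:
  targets:
    - [0,0,0,0.0015,0,0,0]
    - [0,0,0,0,0,0,0]

```text
time_s: 6.92
tcp_pos: [0.6344, 0.2521, 0.0477]
eef_rot: [-179.9, 0.0, -83.3]
contact_force: [-5.4, -0.8, 10.0]
gripper_width: 0.0562
gripper_force: 25.0
```

Call:
apply_moves:
  targets:
    - [1,0,0,0,0,0,0]
    - [1,0,0,0,0,0,0]
    - [1,0,0,0,0,0,0]
    - [1,0,0,0,0,0,0]
    - [1,0,0,-0.02,0,0,0]
    - [1,0,0,-0.035,0,0,0]
    - [1,0,0,-0.04,0,0,0]
    - [1,0.0268,0.0123,0,0,0,0]
    - [1,0.0268,0.0123,0,0,0,0]
    - [1,0.0268,0.0123,0,0,0,0]
    - [1,0.0268,0.0123,0,0,0,0]
    - [1,0.0268,0.0123,0,0,0,0]
    - [1,0.0268,0.0123,0,0,0,0]
    - [1,0.0268,0.0123,0,0,0,0]
    - [1,0.0268,0.0123,0,0,0,0]
    - [1,0.0268,0.0123,0,0,0,0]
    - [1,0.0268,0.0123,0,0,0,0]
    - [1,0,0,0,0,0,0]

```text
time_s: 8.42
tcp_pos: [0.541, -0.0322, 0.1405]
eef_rot: [179.9, -0.0, -83.5]
contact_force: [-0.7, 0.4, 0.7]
gripper_width: 0.0879
gripper_force: 0.0
```

```bash
python3 - <<'E'
from h import *
delta(.544,-.0285,.061,-83.3)
c,w,hsv=cam("scene"); np.savez("s3.npz",**c); cv2.imwrite("pics/s3.png",cv2.resize(c["frame"][110:310,190:400,::-1],None,fx=2.8,fy=2.8))
P=w.reshape(-1,3); s=P[(P[:,2]>.062)&(P[:,2]<.08)&(abs(P[:,0]-.634)<.05)&(abs(P[:,1]-.252)<.05)]; print(len(s),s.mean(0),cv2.minAreaRect((s[:,:2]*1000).astype(np.float32)))
E
```

```text
d [-0.0033 -0.0034  0.0795] az -0.0019 dist 0.08 at [ 0.541  -0.0322  0.1405] -83.5
505 [0.63286888 0.25501431 0.06794039] ((634.0447387695312, 254.2705535888672), (54.59489440917969, 55.32906723022461), 36.15023422241211)
```

View pics/s3.png

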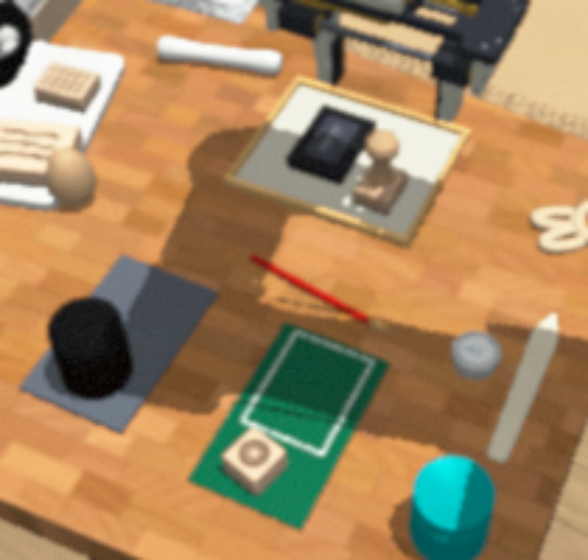

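The picture shows the jar upright on the slate at (90,345) and the stamp and pad unmoved. Now the stamp.

Call:
apply_moves:
  newtons: 12
  targets:
    - [1,-0.0033,-0.0034,0.02,0,0,0]
    - [1,0,0,0.03,0,0,0]
    - [1,0,0,0.02,0,0,0]
    - [1,0,0,0.0095,0,0,0]
    - [1,0,0,0,0,0,0]
    - [0,0,0,0,0,0,0]
    - [0,0,0,0,0,0,0]
    - [0,0,0,0,0,0,0]
    - [0,0,0,0,0,0,0]
    - [0,0,0,0,0,0,0]
    - [0,0,0,0,0,0,0]
    - [0,0,0,0,0,0,0]
    - [0,0,0,0,0,0,0]

```text
time_s: 9.55
tcp_pos: [0.5463, -0.025, 0.0612]
eef_rot: [-180.0, 0.0, -83.3]
contact_force: [-0.9, -0.3, -0.1]
gripper_width: 0.0399
gripper_force: 0.0
```

Call:
apply_moves:
  targets:
    - [0,0,0,0,0,0,0]
    - [0,0,0,0,0,0,0]
    - [0,0,0,0,0,0,0]
    - [0,0,0,0,0,0,0]

```text
time_s: 9.88
tcp_pos: [0.546, -0.0251, 0.0611]
eef_rot: [180.0, -0.0, -83.3]
contact_force: [-0.7, 0.6, 2.5]
gripper_width: 0.0277
gripper_force: 12.0
```

Call:
apply_moves:
  newtons: 18
  targets:
    - [0,0,0,0,0,0,0]
    - [0,0,0,-0.01,0,0,0]
    - [0,0,0,-0.02,0,0,0]
    - [0,0,0,-0.03,0,0,0]
    - [0,0,0,0,0,0,0]

```text
time_s: 10.3
tcp_pos: [0.5494, -0.0246, 0.1267]
eef_rot: [-179.5, -0.0, -83.2]
contact_force: [1.5, 0.1, 0.1]
gripper_width: 0.0273
gripper_force: 18.0
```

```bash
python3 - <<'E'
from h import *
delta(.640,.185,.063,-83.3)
c,w,hsv=cam("side"); a=cv2.resize(c["frame"][110:210,220:340,::-1],None,fx=3,fy=3)
c,w,hsv=cam("scene"); b=cv2.resize(c["frame"][110:210,260:380,::-1],None,fx=3,fy=3)
cv2.imwrite("pics/s4.png",np.hstack([a,b]))
E
```

```text
d [-0.1974 -0.1147  0.0637] az 0.0008 dist 0.237 at [ 0.5494 -0.0246  0.1267] -83.2
```

View pics/s4.png

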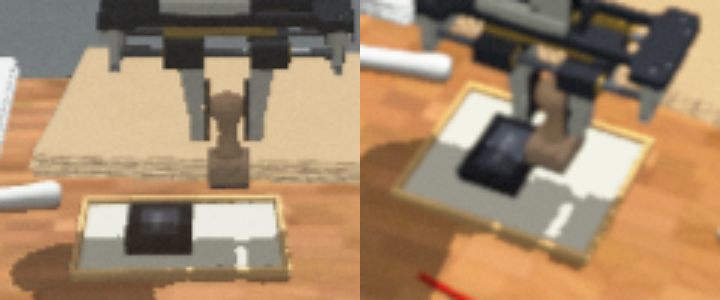

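The stamp hangs straight between the fingers (left panel at (228,140)) and the pad is unmoved. Now to the slate.

Call:
apply_moves:
  targets:
    - [0,-0.014,-0.008,0,0,0,0]
    - [0,-0.0282,-0.0164,0,0,0,0]
    - [0,-0.0282,-0.0164,0,0,0,0]
    - [0,-0.0282,-0.0164,0,0,0,0]
    - [0,-0.0282,-0.0164,0,0,0,0]
    - [0,-0.0282,-0.0164,0,0,0,0]
    - [0,-0.0282,-0.0164,0,0,0,0]
    - [0,-0.014,-0.008,0,0,0,0]
    - [0,0,0,0,0,0,0]
    - [0,0,0,0.025,0,0,0]
    - [0,0,0,0.02,0,0,0]
    - [0,0,0,0.01,0,0,0]
    - [0,0,0,0.004,0,0,0]
    - [0,0,0,0,0,0,0]
    - [0,0,0,0,0,0,0]

```text
time_s: 11.65
tcp_pos: [0.6366, 0.1837, 0.0621]
eef_rot: [180.0, -0.0, -83.3]
contact_force: [-0.1, 0.3, 0.1]
gripper_width: 0.0278
gripper_force: 18.0
```

Call:
apply_moves:
  targets:
    - [0,0,0,0.001,0,0,0]
    - [0,0,0,0,0,0,0]

```text
time_s: 11.82
tcp_pos: [0.6369, 0.1839, 0.0618]
eef_rot: [-180.0, -0.0, -83.3]
contact_force: [-2.0, -0.4, 3.5]
gripper_width: 0.0275
gripper_force: 18.0
```

Call:
apply_moves:
  targets:
    - [1,0,0,0,0,0,0]
    - [1,0,0,0,0,0,0]
    - [1,0,0,0,0,0,0]
    - [1,0,0,0,0,0,0]
    - [1,0,0,0,0,0,0]
    - [1,0,0,-0.025,0,0,0]
    - [1,0,0,-0.04,0,0,0]
    - [1,0,0,-0.04,0,0,0]
    - [1,0,0,-0.03,0,0,0]
    - [1,0,0,0,0,0,0]

```text
time_s: 12.65
tcp_pos: [0.6402, 0.1854, 0.2042]
eef_rot: [-179.4, 0.2, -83.2]
contact_force: [0.6, 1.1, 0.5]
gripper_width: 0.0857
gripper_force: 0.0
```

```bash
python3 - <<'E'
from h import *
def dark(c,w,box,n):
    V=c["frame"].max(-1); m=(V<70)&(w[...,2]>.012)&(w[...,2]<.024)&(abs(w[...,0]-.608)<.05)&(abs(w[...,1]+.047)<.06); rect(c,w,m,.018,n)
c=dict(np.load("w1.npz")); dark(c,cloud(c),0,"pad w1")
c,w,hsv=cam("scene"); dark(c,w,0,"pad scene")
P=w.reshape(-1,3)
s=P[(P[:,2]>.073)&(P[:,2]<.09)&(abs(P[:,0]-.637)<.05)&(abs(P[:,1]-.184)<.03)]; print(len(s),s.mean(0))
c,w,hsv=cam("wrist"); np.savez("w5.npz",**c); cv2.imwrite("pics/w5.png",c["frame"][...,::-1])
H,S,V=[hsv[...,i] for i in range(3)]
g=(H>55)&(H<95)&(S>80)&(abs(w[...,2])<.012); rect(c,w,g,.003,"mat")
dark(c,w,0,"pad w5")
delta(.607,-.0465,.1,-83)
E
```

```text
pad w1 [610.2 -54.8] [55.5 76.7] 7.1 zmed 0.0177 px [280. 163.]
pad scene [609.  -46.7] [52.4 77.1] 7.3 zmed 0.0175 px [309. 164.]
111 [0.63134571 0.18398685 0.07762242]
mat [484.7 176.3] [64.9 88.1] 6.8 zmed 0.0034 px [456. 187.]Traceback (most recent call last):
  File "<stdin>", line 11, in <module>
  File "<stdin>", line 3, in dark
  File "h.py", line 16, in rect
    k=max(cv2.findContours(m,cv2.RETR_EXTERNAL,cv2.CHAIN_APPROX_NONE)[0],key=cv2.contourArea)[:,0].astype(float)
      ~~~^^^^^^^^^^^^^^^^^^^^^^^^^^^^^^^^^^^^^^^^^^^^^^^^^^^^^^^^^^^^^^^^^^^^^^^^^^^^^^^^^^^^
ValueError: max() iterable argument is empty
```

View pics/w5.png

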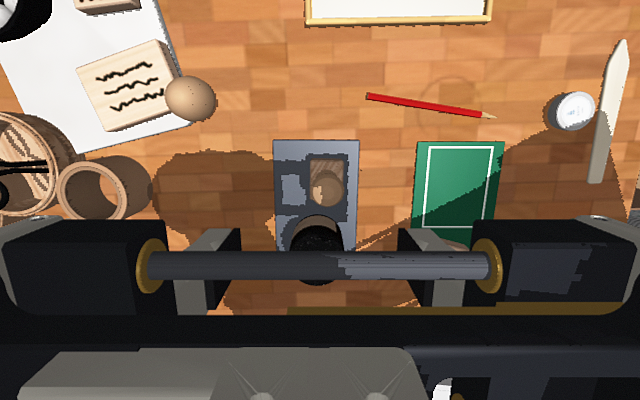

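The stamp (327,185) and jar (320,240) are standing on the slate, and the outline is at (460,187). Step 1 is done. Now above the pad.

Call:
apply_moves:
  targets:
    - [1,0.033,0.0083,0,0,0,0]
    - [1,0.033,0.0083,0,0,0,0]
    - [1,0.033,0.0083,0,0,0,0]
    - [1,0.033,0.0083,0,0,0,0]
    - [1,0.033,0.0083,0,0,0,0]
    - [1,0.033,0.0083,0,0,0,0]
    - [1,0.033,0.0083,0,0,0,0]
    - [1,0,0,0,0,0,0]
    - [1,0,0,0,0,0,0]

```text
time_s: 13.5
tcp_pos: [0.6049, -0.0539, 0.1946]
eef_rot: [179.9, 0.0, -83.5]
contact_force: [1.1, 0.8, -0.7]
gripper_width: 0.0877
gripper_force: 0.0
```

```bash
python3 - <<'E'
from h import *
c,w,hsv=cam("wrist")
V=c["frame"].max(-1); m=(V<90)&(w[...,2]>.010)&(w[...,2]<.026)&(abs(w[...,0]-.608)<.05)&(abs(w[...,1]+.047)<.06); rect(c,w,m,.018,"pad")
s=w[m]; print(np.nanmin(s,0),np.nanmax(s,0))
m=(abs(w[...,2]-.01)<.003)&(abs(w[...,0]-.59)<.12)&(abs(w[...,1]+.047)<.1); s=w[m]; print("rim",cv2.minAreaRect((s[:,:2]*1000).astype(np.float32)))
delta(.6095,-.0505,.026,-83)
E
```

```text
pad [611.3 -55.4] [56.  78.7] 6.4 zmed 0.0178 px [312. 181.]
[ 0.57905634 -0.096953    0.01445248] [ 0.64289966 -0.01301748  0.02076407]
rim ((601.509033203125, -53.428260803222656), (199.17918395996094, 149.6221160888672), 7.591057300567627)
d [-0.0018 -0.0044  0.1687] az -0.0045 dist 0.169 at [ 0.6053 -0.0528  0.1947] -83.4
```

Call:
apply_moves:
  newtons: 20
  targets:
    - [1,0.0007,-0.0055,0.03,0,0,-0.004]
    - [1,0,0,0.035,0,0,0]
    - [1,0,0,0.035,0,0,0]
    - [1,0,0,0.035,0,0,0]
    - [1,0,0,0.022,0,0,0]
    - [1,0,0,0.01,0,0,0]
    - [1,0,0,0,0,0,0]
    - [1,0,0,0,0,0,0]

```text
time_s: 14.22
tcp_pos: [0.612, -0.0514, 0.0291]
eef_rot: [180.0, -0.0, -82.9]
contact_force: [0.0, 0.2, 0.9]
gripper_width: 0.0879
gripper_force: 0.0
```

Call:
apply_moves:
  targets:
    - [1,0.001,0,0.003,0,0,0]
    - [1,0,0,0,0,0,0]
    - [0,0,0,0,0,0,0]
    - [0,0,0,0,0,0,0]
    - [0,0,0,0,0,0,0]
    - [0,0,0,0,0,0,0]
    - [0,0,0,0,0,0,0]
    - [0,0,0,0,0,0,0]

```text
time_s: 14.88
tcp_pos: [0.6117, -0.0531, 0.0263]
eef_rot: [-180.0, -0.0, -82.9]
contact_force: [-0.5, -0.3, 2.0]
gripper_width: 0.0563
gripper_force: 20.0
```

Call:
apply_moves:
  targets:
    - [0,0,0,-0.015,0,0,0]
    - [0,0,0,-0.03,0,0,0]
    - [0,0,0,-0.03,0,0,0]
    - [0,-0.0153,0.0061,-0.01,0,0,0]
    - [0,-0.0306,0.01215,0,0,0,0]
    - [0,-0.0306,0.01215,0,0,0,0]
    - [0,-0.0306,0.01215,0,0,0,0]
    - [0,-0.0306,0.01215,0,0,0,0]
    - [0,-0.0306,0.01215,0,0,0,0]
    - [0,-0.0306,0.01215,0,0,0,0]
    - [0,-0.0306,0.01215,0,0,0,0]
    - [0,-0.0153,0.0061,0,0,0,0]
    - [0,0,0,0,0,0,0]
    - [0,0,0,0,0,0,0]

```text
time_s: 16.05
tcp_pos: [0.4847, 0.1788, 0.1112]
eef_rot: [-180.0, 0.0, -82.8]
contact_force: [1.4, -0.0, -0.9]
gripper_width: 0.0562
gripper_force: 20.0
```

```bash
python3 - <<'E'
from h import *
delta(.485,.1775,.026,-83)
c,w,hsv=cam("wrist"); np.savez("w6.npz",**c); cv2.imwrite("pics/w6.png",c["frame"][...,::-1])
c,w,hsv=cam("scene"); np.savez("s6.npz",**c)
E
```

```text
d [ 0.0014 -0.0001  0.0852] az 0.0021 dist 0.085 at [0.4847 0.1788 0.1112] -82.8
```

View pics/w6.png

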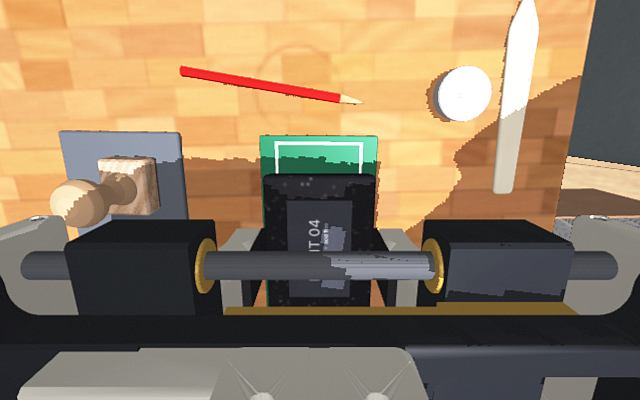

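```bash
python3 - <<'E'
from h import *
c=dict(np.load("w6.npz"))
d=np.array([-.122,.993])
for uv,z,L in [((320,175),.103,.040),((320,142),.003,.047),((320,135),.003,.052)]:
    p=plane(c,np.array([uv],float),z)[0,:2]; print(p.round(4),(p+L*d).round(4))
s=get_state(); print(s["tcp_pos"])
E
```

```text
[0.489  0.1375] [0.4841 0.1772]
[0.4895 0.1292] [0.4838 0.1759]
[0.4902 0.1238] [0.4839 0.1754]
[0.48517808 0.17766817 0.11101617]
```

Pad centre and outline centre agree to about 1 mm. Now I lower it.

Call:
apply_moves:
  targets:
    - [0,0.001,0,0.025,0,0,0]
    - [0,0,0,0.03,0,0,0]
    - [0,0,0,0.02,0,0,0]
    - [0,0,0,0.007,0,0,0]
    - [0,0,0,0.002,0,0,0]
    - [0,0,0,0,0,0,0]
    - [0,0,0,0,0,0,0]

```text
time_s: 16.73
tcp_pos: [0.4861, 0.1771, 0.028]
eef_rot: [-179.9, 0.0, -83.0]
contact_force: [0.4, -0.1, -0.3]
gripper_width: 0.0565
gripper_force: 20.0
```

Call:
apply_moves:
  targets:
    - [0,0,0,0.0015,0,0,0]
    - [0,0,0,0.001,0,0,0]
    - [0,0,0,0,0,0,0]

```text
time_s: 16.98
tcp_pos: [0.4857, 0.1773, 0.0253]
eef_rot: [-179.9, 0.1, -82.9]
contact_force: [0.7, -0.6, 1.2]
gripper_width: 0.0565
gripper_force: 20.0
```

Call:
apply_moves:
  targets:
    - [0,0,0,0.0007,0,0,0]
    - [0,0,0,0,0,0,0]
    - [1,0,0,0,0,0,0]
    - [1,0,0,0,0,0,0]
    - [1,0,0,0,0,0,0]
    - [1,0,0,0,0,0,0]
    - [1,0,0,-0.015,0,0,0]
    - [1,0,0,-0.035,0,0,0]
    - [1,0,0,-0.035,0,0,0]
    - [1,0,0,-0.035,0,0,0]
    - [1,0,0,0,0,0,0]

```text
time_s: 17.9
tcp_pos: [0.4885, 0.1789, 0.1506]
eef_rot: [-179.5, 0.2, -82.9]
contact_force: [0.6, 1.6, -0.3]
gripper_width: 0.0879
gripper_force: 0.0
```

```bash
python3 - <<'E'
from h import *
delta(.637,.184,.145,-83.3)
c,w,hsv=cam("scene"); cv2.imwrite("pics/s7.png",cv2.resize(c["frame"][110:310,190:400,::-1],None,fx=2.8,fy=2.8))
c,w,hsv=cam("wrist"); V=c["frame"].max(-1); m=(V<90)&(w[...,2]>.009)&(w[...,2]<.026)&(abs(w[...,0]-.485)<.05)&(abs(w[...,1]-.177)<.06); rect(c,w,m,.017,"pad")
E
```

```text
d [ 0.0134 -0.148   0.0056] az 0.0049 dist 0.149 at [0.4885 0.1789 0.1506] -82.9
pad [485.8 175.1] [56.1 78.6] 7.0 zmed 0.0168 px [321. 190.]
```

View pics/s7.png

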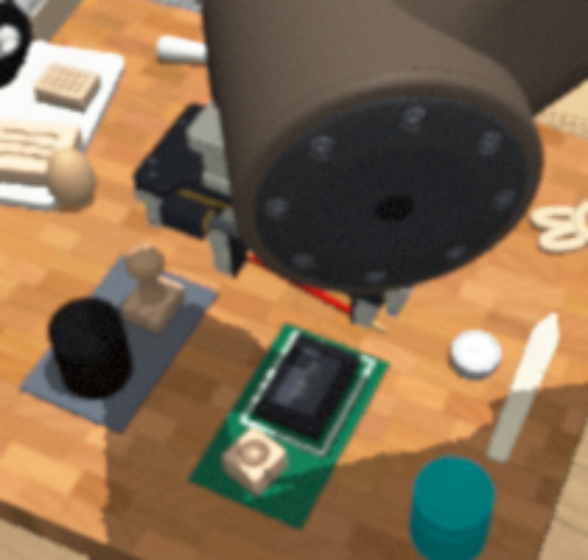

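The pad lies flat and square in the outline at (305,385), with the jar and stamp on the slate. Now I return the stamp.

Call:
apply_moves:
  newtons: 18
  targets:
    - [1,0.0034,-0.037,0,0,0,0.005]
    - [1,0.0034,-0.037,0,0,0,0]
    - [1,0.0034,-0.037,0,0,0,0]
    - [1,0.0034,-0.037,0,0,0,0]
    - [1,0,0,0,0,0,0]
    - [1,0,0,0.035,0,0,0]
    - [1,0,0,0.03,0,0,0]
    - [1,0,0,0.015,0,0,0]
    - [1,0,0,0.007,0,0,0]
    - [1,0,0,0,0,0,0]
    - [1,0,0,0,0,0,0]

```text
time_s: 18.92
tcp_pos: [0.6338, 0.1807, 0.0565]
eef_rot: [180.0, -0.0, -83.4]
contact_force: [0.3, 0.4, -0.1]
gripper_width: 0.0879
gripper_force: 0.0
```

Call:
apply_moves:
  targets:
    - [1,-0.0029,-0.0036,-0.0053,0,0,0]
    - [1,0,0,0,0,0,0]
    - [0,0,0,0,0,0,0]
    - [0,0,0,0,0,0,0]
    - [0,0,0,0,0,0,0]
    - [0,0,0,0,0,0,0]
    - [0,0,0,0,0,0,0]
    - [0,0,0,0,0,0,0]
    - [0,0,0,0,0,0,0]
    - [0,0,0,0,0,0,0]
    - [0,0,0,0,0,0,0]
    - [0,0,0,0,0,0,0]
    - [0,0,0,0,0,0,0]
    - [0,0,0,0,0,0,0]

```text
time_s: 20.08
tcp_pos: [0.637, 0.184, 0.0621]
eef_rot: [180.0, -0.0, -83.4]
contact_force: [-1.2, -1.0, 0.0]
gripper_width: 0.0275
gripper_force: 18.0
```

Call:
apply_moves:
  targets:
    - [0,0,0,-0.015,0,0,0]
    - [0,0,0,-0.025,0,0,0]
    - [0,0,0,-0.025,0,0,0]
    - [0,0.0141,0.0082,0,0,0,0]
    - [0,0.0282,0.0163,0,0,0,0]
    - [0,0.0282,0.0163,0,0,0,0]
    - [0,0.0282,0.0163,0,0,0,0]
    - [0,0.0282,0.0163,0,0,0,0]
    - [0,0.0282,0.0163,0,0,0,0]
    - [0,0.0282,0.0163,0,0,0,0]
    - [0,0.0141,0.0082,0,0,0,0]
    - [0,0,0,0,0,0,0]
    - [0,0,0,0.025,0,0,0]
    - [0,0,0,0.02,0,0,0]
    - [0,0,0,0.01,0,0,0]
    - [0,0,0,0,0,0,0]
    - [0,0,0,0,0,0,0]

```text
time_s: 21.5
tcp_pos: [0.5465, -0.025, 0.072]
eef_rot: [179.9, -0.0, -83.4]
contact_force: [1.0, 0.8, 0.1]
gripper_width: 0.0273
gripper_force: 18.0
```

Exactly above its place; I lower the last 12 mm.

Call:
apply_moves:
  targets:
    - [0,0,0,0.006,0,0,0]
    - [0,0,0,0.004,0,0,0]
    - [0,0,0,0.001,0,0,0]
    - [0,0,0,0,0,0,0]

```text
time_s: 21.83
tcp_pos: [0.5463, -0.0251, 0.0612]
eef_rot: [-180.0, 0.0, -83.4]
contact_force: [-0.2, -0.2, -0.5]
gripper_width: 0.0273
gripper_force: 18.0
```

Call:
apply_moves:
  targets:
    - [0,0,0,0.001,0,0,0]
    - [0,0,0,0,0,0,0]

```text
time_s: 22.0
tcp_pos: [0.5465, -0.0251, 0.0603]
eef_rot: [-180.0, 0.0, -83.4]
contact_force: [0.6, 0.8, -0.1]
gripper_width: 0.0272
gripper_force: 18.0
```

Call:
apply_moves:
  targets:
    - [0,0,0,0.001,0,0,0]
    - [0,0,0,0,0,0,0]

```text
time_s: 22.17
tcp_pos: [0.5467, -0.0252, 0.0599]
eef_rot: [-180.0, -0.0, -83.4]
contact_force: [-3.2, -0.1, 6.1]
gripper_width: 0.0273
gripper_force: 18.0
```

Call:
apply_moves:
  newtons: 25
  targets:
    - [1,0,0,0,0,0,0]
    - [1,0,0,0,0,0,0]
    - [1,0,0,0,0,0,0]
    - [1,0,0,0,0,0,0]
    - [1,0,0,0,0,0,0]
    - [1,0,0,-0.02,0,0,0]
    - [1,0,0,-0.035,0,0,0]
    - [1,0,0,-0.03,0,0,0]
    - [1,-0.0265,-0.0119,0,0,0,0]
    - [1,-0.0265,-0.0119,0,0,0,0]
    - [1,-0.0265,-0.0119,0,0,0,0]
    - [1,-0.0265,-0.0119,0,0,0,0]
    - [1,-0.0265,-0.0119,0,0,0,0]
    - [1,-0.0265,-0.0119,0,0,0,0]
    - [1,-0.0265,-0.0119,0,0,0,0]
    - [1,-0.0265,-0.0119,0,0,0,0]
    - [1,-0.0265,-0.0119,0,0,0,0]
    - [1,-0.0265,-0.0119,0,0,0,0]
    - [1,0,0,0,0,0,0]
    - [1,0,0,0,0,0,0]

```text
time_s: 23.83
tcp_pos: [0.634, 0.2532, 0.1432]
eef_rot: [179.9, -0.0, -83.3]
contact_force: [-0.4, -0.4, -0.3]
gripper_width: 0.0875
gripper_force: 0.0
```

```bash
python3 - <<'E'
from h import *
delta(.6344,.2521,.0485,-83.3)
E
```

```text
d [ 0.0012 -0.0003  0.0947] az 0.0001 dist 0.095 at [0.634  0.2532 0.1432] -83.3
```

Call:
apply_moves:
  targets:
    - [1,0.001,0,0.03,0,0,0]
    - [1,0,0,0.03,0,0,0]
    - [1,0,0,0.025,0,0,0]
    - [1,0,0,0.009,0,0,0]
    - [1,0,0,0,0,0,0]
    - [1,0,0,0,0,0,0]
    - [0,0,0,0,0,0,0]
    - [0,0,0,0,0,0,0]
    - [0,0,0,0,0,0,0]
    - [0,0,0,0,0,0,0]
    - [0,0,0,0,0,0,0]
    - [0,0,0,0,0,0,0]
    - [0,0,0,0,0,0,0]

```text
time_s: 24.92
tcp_pos: [0.6344, 0.251, 0.0508]
eef_rot: [-180.0, 0.0, -83.4]
contact_force: [-1.4, 0.6, 4.5]
gripper_width: 0.0565
gripper_force: 25.0
```

Call:
apply_moves:
  targets:
    - [0,0,0,-0.015,0,0,0]
    - [0,0,0,-0.025,0,0,0]
    - [0,0,0,-0.03,0,0,0]
    - [0,0,0,-0.03,0,0,0]
    - [0,0.015,0.0055,0,0,0,0]
    - [0,0.03,0.0111,0,0,0,0]
    - [0,0.03,0.0111,0,0,0,0]
    - [0,0.03,0.0111,0,0,0,0]
    - [0,0.03,0.0111,0,0,0,0]
    - [0,0.03,0.0111,0,0,0,0]
    - [0,0.03,0.0111,0,0,0,0]
    - [0,0.03,0.0111,0,0,0,0]
    - [0,0.03,0.0111,0,0,0,0]
    - [0,0.03,0.0111,0,0,0,0]
    - [0,0.03,0.0111,0,0,0,0]
    - [0,0.0145,0.0055,0,0,0,0]
    - [0,0,0,0,0,0,0]
    - [0,0,0,0,0,0,0]

```text
time_s: 26.42
tcp_pos: [0.5502, -0.0916, 0.1498]
eef_rot: [180.0, 0.0, -83.5]
contact_force: [0.7, 1.0, -1.3]
gripper_width: 0.0567
gripper_force: 25.0
```

```bash
python3 - <<'E'
from h import *
delta(.5515,-.0902,.0487,-83.3)
c,w,hsv=cam("side"); a=cv2.resize(c["frame"][110:210,220:340,::-1],None,fx=3,fy=3)
c,w,hsv=cam("wrist"); b=cv2.resize(c["frame"][...,::-1],(440,300)); cv2.imwrite("pics/s8.png",np.hstack([a,b]))
E
```

```text
d [-0.0012 -0.0014  0.1011] az -0.0024 dist 0.101 at [ 0.5502 -0.0916  0.1498] -83.5
```

View pics/s8.png

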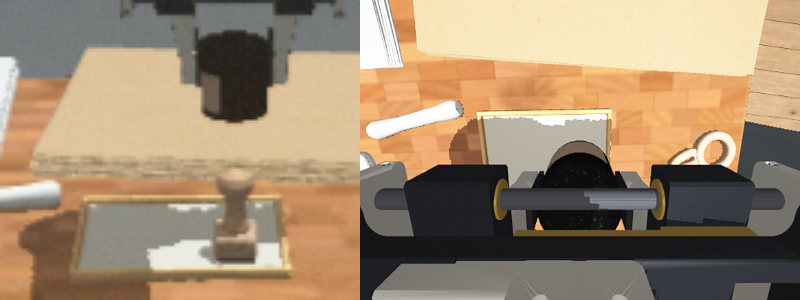

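The stamp stands upright in the tray (left panel, 235,215), and the jar is held level above its place. I lower it.

Call:
apply_moves:
  targets:
    - [0,-0.0012,-0.0014,0.025,0,0,0]
    - [0,0,0,0.03,0,0,0]
    - [0,0,0,0.025,0,0,0]
    - [0,0,0,0.012,0,0,0]
    - [0,0,0,0.004,0,0,0]
    - [0,0,0,0,0,0,0]
    - [0,0,0,0,0,0,0]

```text
time_s: 27.1
tcp_pos: [0.5529, -0.0886, 0.0547]
eef_rot: [-180.0, -0.0, -83.3]
contact_force: [0.1, -0.1, -1.9]
gripper_width: 0.0563
gripper_force: 25.0
```

Call:
apply_moves:
  targets:
    - [0,0.0013,0.0014,0.003,0,0,0]
    - [0,0,0,0.0015,0,0,0]
    - [0,0,0,0.001,0,0,0]
    - [0,0,0,0,0,0,0]

```text
time_s: 27.43
tcp_pos: [0.551, -0.0907, 0.049]
eef_rot: [-180.0, 0.0, -83.4]
contact_force: [0.1, 0.1, -2.6]
gripper_width: 0.0565
gripper_force: 25.0
```

Call:
apply_moves:
  targets:
    - [0,0,0,0.001,0,0,0]
    - [0,0,0,0,0,0,0]

```text
time_s: 27.6
tcp_pos: [0.5511, -0.0907, 0.0487]
eef_rot: [-180.0, -0.0, -83.4]
contact_force: [-2.9, 0.9, 7.0]
gripper_width: 0.0565
gripper_force: 25.0
```

Contact made; release, rise, and check.

Call:
apply_moves:
  targets:
    - [1,0,0,0,0,0,0]
    - [1,0,0,0,0,0,0]
    - [1,0,0,0,0,0,0]
    - [1,0,0,0,0,0,0]
    - [1,0,0,-0.02,0,0,0]
    - [1,0,0,-0.035,0,0,0]
    - [1,0,0,-0.04,0,0,0]
    - [1,0,0,-0.04,0,0,0]
    - [1,0,0,-0.04,0,0,0]
    - [1,0,0,-0.04,0,0,0]
    - [1,0,0,-0.03,0,0,0]
    - [1,0,0,0,0,0,0]
    - [1,0,0,0,0,0,0]

```text
time_s: 28.68
tcp_pos: [0.5517, -0.0906, 0.2949]
eef_rot: [-179.7, 0.0, -83.4]
contact_force: [-0.9, 0.2, -0.5]
gripper_width: 0.0877
gripper_force: 0.0
```

```bash
python3 - <<'E'
from h import *
c,w,hsv=cam("scene"); b=c["frame"]; cv2.imwrite("pics/s9.png",cv2.resize(b[110:310,190:400,::-1],None,fx=2.8,fy=2.8))
def tops(w,n):
    P=w.reshape(-1,3)
    k=P[(P[:,2]>.0725)&(P[:,2]<.085)&(abs(P[:,0]-.545)<.03)&(abs(P[:,1]+.027)<.03)]
    j=P[(P[:,2]>.062)&(P[:,2]<.072)&(abs(P[:,0]-.55)<.05)&(P[:,1]<-.055)&(P[:,1]>-.14)]
    for a in (k,j): print(n,len(a),np.round(cv2.minAreaRect((a[:,:2]*1000).astype(np.float32))[0],1),a.mean(0).round(4))
tops(cloud(dict(np.load("scene0.npz"))),"before"); tops(w,"after")
w1=dict(np.load("w1.npz")); tops(cloud(w1),"w before"); c,w,_=cam("wrist"); tops(w,"w after")
E
```

```text
before 77 [544.3 -26.4] [ 0.5431 -0.0249  0.0761]
before 303 [551.3 -88. ] [ 0.5506 -0.0865  0.0665]
after 81 [543.2 -25.4] [ 0.5422 -0.0247  0.0761]
after 306 [551.8 -87.4] [ 0.5509 -0.0865  0.0664]
w before 370 [544.2 -29.6] [ 0.5439 -0.0304  0.0761]
w before 1700 [550.4 -90.8] [ 0.5507 -0.0912  0.0664]
w after 356 [543.1 -30. ] [ 0.5431 -0.031   0.076 ]
w after 1644 [551.  -91.5] [ 0.5511 -0.0918  0.0664]
```

View pics/s9.png

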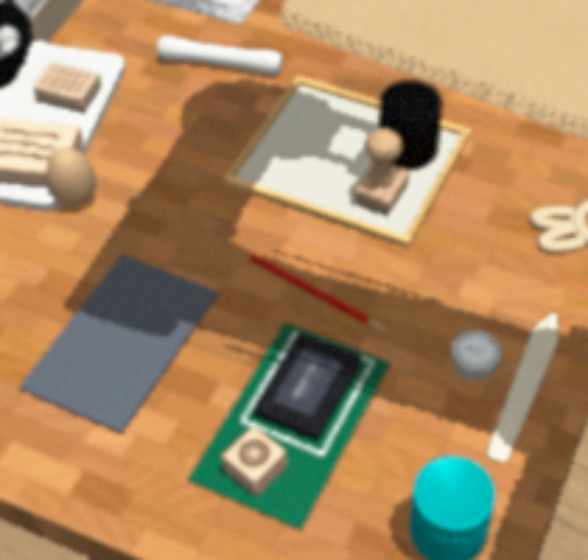

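The jar (410,120) and stamp (382,170) are back within about 1 mm. The pad lies square in the outline at (308,385), and the square stamp and tin are unmoved.

```bash
python3 -c "
from plant import close_job; print(close_job())"
```

```text
the job is handed in; nothing more can be done
None
```

The job is handed in at about 29 s of the 128 s: the ink pad lies flat and square in the outline, the jar and knob stamp are back upright within about 1 mm of where they stood, and the square stamp and tin look undisturbed in the last picture (no verdict was returned).

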